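# Open the sprung lid of the wider bit case

## Task

Open the wider of the two bit cases: press down the release tab at its front so that the lid springs up by itself, then push the lid back until it rests fully open on its stop. Only touch, press and push: pick nothing up, leave the case standing where it is, and leave the narrower case shut and the other things undisturbed.

Things in the scene. Friction and masses are not known exactly. Their poses are not given: they have to be found in the camera images.
- wide_case: the wider metal bit case: grey box 86 mm deep (x = -50 to +36 mm), 116 mm wide (y), wall tops at z = 42 mm, plain lid, on a 6 mm base plate from x = -105 to +55 mm. Loose, 1.1 to 1.7 kg. Origin: on the table, on the case's centre line; z up; -x is its front with the latch, +x the hinge side. Which case stands left or right varies.
- narrow_case: the narrower metal bit case: grey box 86 mm deep (x = -50 to +36 mm), 72 mm wide (y), wall tops at z = 42 mm, plain lid, on a 6 mm base plate from x = -105 to +55 mm. Loose, 1.1 to 1.7 kg. Origin: on the table, on the case's centre line; z up; -x is its front with the latch, +x the hinge side. Which case stands left or right varies.
- wide_case_lid (a joint): wider case's lid, rad: 0 shut and latched, grows as it opens, stop at 1.92 (20 degrees past upright). Hinge along the case's y at x = +39, z = 42.5 mm in the case's frame. Unlatched, a spring lifts it to about 0.8 only; beyond that it is loose, lightly damped (under 1 N moves it), falls back to 0.8 if let go before upright and drops gently onto its stop if let go past upright.
- wide_case_tab (a joint): wider case's release tab, rad: 0 at rest, 0.32 fully down. Steel rocker on a pin along the case's y at x = -60, z = 30 mm in the case's frame; its flat pad, 38 mm long (x), 36 mm wide, sticks out to the front, upper face at z = 32 mm; its hook holds the lid. The lid comes free at about 0.2. It springs back when let go.
- narrow_case_lid (a joint): lid of the narrower case, rad; built and measured like that of the wider case, 0 shut and latched
- narrow_case_tab (a joint): release tab of the narrower case, rad; like that of the wider case, 0 at rest
- wide_case_tab_press (a point): press point on the upper face of the wider case's release tab: 28 mm in front of its pin, on the case's centre line; moves with the tab. Fully down here takes about 5 N and 9 mm of travel
- wide_case_lid_edge (a point): middle of the free edge of the wider case's lid (tip of its tongue), 99 mm from the hinge; moves with the lid. The lid plate is 89 mm long from the hinge, 4 mm thick, as wide as the box; this 24 mm wide tongue adds 10 mm. Edges rolled smooth. At 0.8 rad this point is about 113 mm above the table
- sanding_block: wooden sanding block, 60x29x18 mm, beside the cases at the far left; origin at the centre of its underside. A bystander
- tape_roll: roll of tan tape, 64 mm across, 18 mm high, lying flat to the right of the cases; origin at the centre of its underside. A bystander
- steel_block: dark steel bench block, 26x62x16 mm, behind the cases; origin at the centre of its underside. A bystander

How it is judged:
On the way, in this order (a step that is already met when the one before it is completed fails the run):
1. the robot presses the wider case's release tab (value of joint wide_case_tab above 0.12 rad and contact force between any of the fingers, the arm and wide_case_tab above 0.5 N).
2. the wider case's lid has sprung up by itself and stands ajar, nothing of the robot touching it (value of joint wide_case_lid between 0.6 and 1.1 rad and contact force between each of the arm, the fingers and wide_case_lid below 0.3 N), for 0.1 s.
At the end, for the whole second after the job is handed in: The wider case's lid rests open past 1.8 rad (stop at 1.92) and is still; its tab is back up (under 0.06 rad); the case stands flat within 30 mm of where it stood; the narrower case is shut, its tab up; it and the bystanders are within 20 mm of where they stood (value of joint wide_case_lid above 1.8 rad and velocity of joint wide_case_lid below 0.05 rad/s and value of joint each of wide_case_tab, narrow_case_tab below 0.06 rad and value of joint narrow_case_lid below 0.04 rad and distance of wide_case from where it was at the start of the episode below 0.03 m and distance of each of narrow_case, sanding_block, tape_roll, steel_block from where it was at the start of the episode below 0.02 m and angle between wide_case's own z axis and vertical below 0.05 rad and linear speed of wide_case below 0.01 m/s); the robot touches nothing.
It fails at once if the narrower case was opened (value of joint narrow_case_lid above 0.1 rad).
It fails at once if a case or bystander was lifted (height (world z) of any of wide_case, narrow_case, sanding_block, tape_roll, steel_block above 0.015 m).
It fails at once if the wider case was shoved more than 40 mm or tipped up (distance of wide_case from where it was at the start of the episode above 0.04 m or angle between wide_case's own z axis and vertical above 0.2 rad).
It fails at once if the narrower case or a bystander was shoved more than 20 mm (distance of any of narrow_case, sanding_block, tape_roll, steel_block from where it was at the start of the episode above 0.02 m).
It also fails if it takes over 40 s, if anything falls off the work surface, if the arm or the gripper's body presses on something with over 40 N, if the wrist force passes 120 N, or if a joint passes its speed limit or range.

## Robot

A 7-joint arm with a two-finger parallel gripper is mounted at the origin on a cart in front of the work surface, level with it; the furniture and walls round the work are solid. World frame = base frame: x ahead of the robot, y to its left, z up, the work surface at z = 0. Lengths are in m, angles in rad, forces in N, time in s.
With the tool pointing down it reaches from about 0.425 to 0.95 m from the base axis. Payload 4.7 kg.
Tool frame: the origin (TCP) lies at the centre of the arm's flange, where the gripper is bolted on; the fingertips stand 182 mm ahead of it and the grasp point (between the pads) lies 164 mm ahead of it; z points along the fingers, y is the line along which they close (so a half turn about z gives the same grasp; the last joint's range is limited). The gripper opens to 87 mm and grips with 3 to 60 N. Pads are 19 mm wide; open, the fingers measure 117 mm over their backs; the gripper's body (75 mm by 190 mm) begins 51 mm behind the grasp point.
Start: joints at [-1.188, 0.469, -0.049, 1.532, 0.024, 1.141, -0.082], TCP at [0.27, 0.619, 0.405] pointing down, gripper open.
Joint ranges: [-2.59, 2.59], [-0.33, 1.99], [-1.39, 1.29], [0.1, 2.45], [-1.04, 4.18], [0.21, 1.99], [-2.66, 2.66]. Speed limits (rad/s): [2.57, 2.57, 3.14, 3.14, 3.14, 3.14, 3.14].

## Interface

Orientations are given as a rotation vector (axis times angle).
In Python, from station import robot, viewer, job gives the robot as it stands.
- The arm moves only by the tool send_rows, never from a script. Its argument "plan" is one flat list of numbers, 7 for each row, row after row: the shift along the tool's x, y, z in mm, then the turn, a rotation vector about the tool's x, y, z in degrees, then the finger opening in mm, from 0 to 87. In form: [tx, ty, tz, wx, wy, wz, jaw, tx, ty, tz, wx, wy, wz, jaw, ...]. A call has exactly 5 rows; each row shifts and turns the commanded pose from where the row before left it, along the tool's axes as they then stand; what a row does not reach is not made up. A row lasts 1/10 s, in which the tool goes at most 50 mm and 8.59 degrees, less where a joint would pass 70% of its speed; a pose out of reach is approached as far as the arm can. A call with a gripper value outside its range is refused whole. The fingers move at their own pace and stop on an object; the grip force is fixed at half the most. Time passes only in rows, so rows that do not move let the fingers close, or fill a call up. It gives the time, the measured TCP pose, the force, the opening and the grip force at its end, in the units of the state.
- robot.read_state(): the state, without advancing time (a new reading comes with each control period).
- viewer.read_camera(name): name is "side" or "top" or "wrist"; returns a dict with "img" (480x640x3 uint8, red, green, blue), "vertical_fov" (degrees; the focal length in pixels is half the picture's height over the tangent of half this angle, whatever the lens; pixels are square), "cx", "cy" (the principal point, pixels), "k1" (the pictures are not rectified: a ray, as slopes to the right and down, at radius r is drawn at 1 + k1 r^2 times it, then the intrinsics apply), "R" (3x3) and "t" (3): a world point X has camera coordinates R X + t. Camera axes: x right, y down, z forward; pixel columns grow to the right and rows downward; lengths in m; the calibration is good to about 2 mm. A picture is of the moment at which its call begins. There is no depth.
- job.close_job(): hands the job in; it is judged then, once.
Trained networks look in the newest picture that a camera, given by its name, has taken for a name from the list of things; names that differ only in an ending like _2 or _b are one class to them, and where a whole thing is asked for, a point or a joint stands for the part that bears it (a point fixed in the world has none). Each returns a list of dicts, best first, with "conf" (0 to 1); they miss things now and then, are a little off and sometimes report something else, mostly with a low value. They report only what shows in the picture. A call takes as long as a camera call.
- viewer.cut_out(camera, thing): "region" (480x640 bool, what is visible of it).
- viewer.landmark_of(camera, thing): "xyz" ([x, y, z] in m, in world coordinates, good to about 4 mm: a listed point, or the origin of a listed thing).
The state is a dict: "t": time; "q": joint angles; "dq": joint speeds; "tau": joint torques, N m; "ee_pos": TCP position; "tool_rot": TCP orientation; "force": force on the tool from outside, world axes, zero at the start; "ft_torque": the same for the moment, N m; "opening": opening from 0.0 (shut) to 1.0 (fully open); "finger_force": force on a finger pad.
Only numpy, scipy, OpenCV 4.12 (cv2) and the standard library are available. Lean on these libraries where they do the work, as an engineer would, in place of code of your own. Each camera call takes 0.05 s, during which the arm holds its last target. There are 200 camera calls.

## Working session

There is one attempt and no reset: what is moved stays moved. The work goes in short steps, Python scripts to look and compute and a tool call to move; the robot and the scene stay as the last step left them, time stands still between calls to the robot, and variables do not carry over. Pictures are saved under pics/ and viewed, at most 10 in all, crops included, and the job is handed in when it is done.

Besides the shell and the picture viewer there is one more tool, called after "Call:" in YAML: its name, and indented under it one key for each argument. send_rows: Moves the arm, as the interface text tells. Its arguments: {"type":"object","properties":{"plan":{"type":"array","items":{"type":"number"}}},"required":["plan"]}

```bash
mkdir -p pics
python3 - <<'E'
from station import robot, viewer, job
import cv2,numpy as np
np.set_printoptions(precision=4,suppress=True)
s=robot.read_state(); print(s['t'],s['ee_pos'],s['tool_rot'],s['force'],s['opening'])
ims=[]
for c in ['top','side']:
    r=viewer.read_camera(c); ims.append(r['img'])
    print(c,r['R'],r['t'])
    cv2.imwrite(f'pics/{c}0.png',r['img'][:,:,::-1])
    for n in ['wide_case','wide_case_tab_press','wide_case_lid_edge','narrow_case','sanding_block','tape_roll','steel_block']:
        print(n,[(np.array(d['xyz']),round(d['conf'],2)) for d in viewer.landmark_of(c,n)[:2]])
print(robot.read_state()['t'])
E
```

```text
0.0 [0.2701 0.6183 0.4037] [-0.6423 -3.0749  0.0031] [-0.5209  0.7349  0.0091] 0.9972413712664613
top [[-0.0084 -0.9999  0.0101]
 [-0.9991  0.008  -0.0411]
 [ 0.041  -0.0104 -0.9991]] [0.006  0.608  1.3281]
wide_case [(array([ 0.5315,  0.1373, -0.0031]), 0.72)]
wide_case_tab_press [(array([0.4484, 0.1188, 0.0299]), 0.51)]
wide_case_lid_edge [(array([0.4737, 0.1246, 0.0421]), 0.94)]
narrow_case [(array([ 0.5823, -0.1211,  0.003 ]), 0.72)]
sanding_block [(array([0.5579, 0.3493, 0.0015]), 0.9)]
tape_roll []
steel_block [(array([ 0.7461,  0.0865, -0.0029]), 0.58)]
side [[ 0.9982 -0.0595 -0.0107]
 [-0.0388 -0.4952 -0.8679]
 [ 0.0464  0.8668 -0.4966]] [-0.6147  0.081   1.5533]
wide_case [(array([ 0.5349,  0.1361, -0.0012]), 0.97)]
wide_case_tab_press [(array([0.4487, 0.1197, 0.0341]), 0.42), (array([ 0.4963, -0.3077,  0.0021]), 0.21)]
wide_case_lid_edge [(array([0.4745, 0.1264, 0.043 ]), 0.86), (array([ 0.5393,  0.1365, -0.0021]), 0.23)]
narrow_case [(array([ 0.5802, -0.1206, -0.0004]), 0.82)]
sanding_block [(array([ 0.5557,  0.3452, -0.001 ]), 0.69), (array([ 0.7476,  0.0874, -0.0014]), 0.63)]
tape_roll [(array([ 0.4983, -0.306 ,  0.0029]), 0.54)]
steel_block [(array([ 0.7451,  0.0853, -0.0008]), 0.51)]
0.8
```

View pics/top0.png

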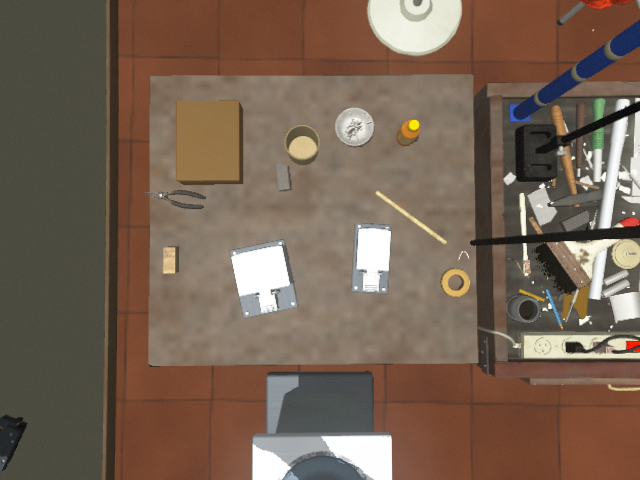

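View pics/side0.png

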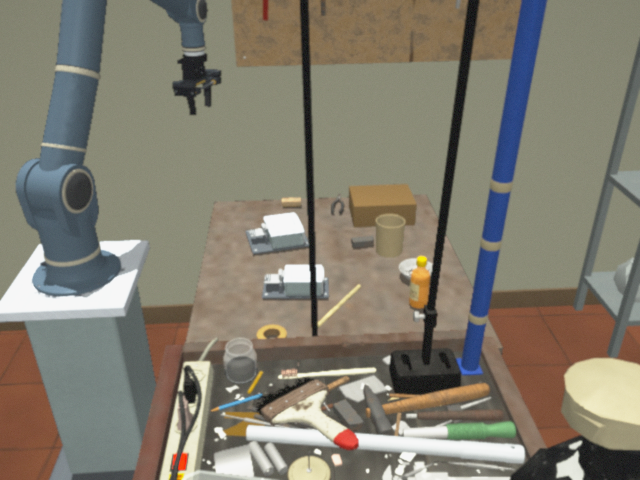

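The wide case is the left one, at about pixel (264,278) in the top view. Its front and tab, near (268,300), face the robot with a yaw of about 11.5°. The narrow case is on the right at (372,258). I'll turn the tool to the case yaw and close the jaw while approaching.

Call:
send_rows:
  plan: [0,-30,0,0,0,-7,0,0,-30,0,0,0,-7,0,0,-30,0,0,0,-7,0,0,-30,0,0,0,-7,0,0,-30,0,0,0,-7,0]

```text
t: 1.3
ee_pos: [0.2448, 0.4718, 0.4049]
tool_rot: [-0.322, 3.125, 0.001]
force: [0.5, -0.7, -0.2]
opening: 0.631
finger_force: 0.0
```

```bash
cat > h.py <<'E'
from station import robot, viewer, job
import numpy as np
from scipy.spatial.transform import Rotation as Ro
np.set_printoptions(precision=1,suppress=True)
O=np.array([.533,.137,0]); C=Ro.from_euler('z',11.5,degrees=True).as_matrix()
def show():
    s=robot.read_state(); R=Ro.from_rotvec(s['tool_rot']).as_matrix()
    p=np.array(s['ee_pos']); tip=p+.182*R[:,2]
    print('t',round(s['t'],2),'tip in case mm',C.T@(tip-O)*1e3,'flange',C.T@(p-O)*1e3,'F',np.array(s['force']),'open',round(s['opening'],2))
    print('tool axes in case\n',np.round(C.T@R,3)); return R,tip
def to(case_mm):
    R,tip=show(); print('tool shift mm',R.T@(O+C@(np.array(case_mm)/1e3)-tip)*1e3)
E
python3 -c "from h import *; to([-91,0,120])"
```

```text
t 1.3 tip in case mm [-215.7  385.6  222.9] flange [-215.7  385.5  404.9] F [ 0.5 -0.7 -0.2] open 0.63
tool axes in case
 [[-1. -0.  0.]
 [-0.  1.  0.]
 [-0.  0. -1.]]
tool shift mm [-122.8 -386.2  102.8]
```

Call:
send_rows:
  plan: [-15,-38,0,0,0,0,0,-15,-38,0,0,0,0,0,-15,-38,0,0,0,0,0,-15,-38,0,0,0,0,0,-15,-38,0,0,0,0,0]

```text
t: 1.8
ee_pos: [0.3572, 0.2999, 0.4051]
tool_rot: [-0.312, 3.125, 0.001]
force: [-0.7, 0.1, -0.2]
opening: 0.169
finger_force: 0.0
```

Call:
send_rows:
  plan: [-9,-39,10,0,0,0,0,-9,-39,10,0,0,0,0,-9,-39,10,0,0,0,0,-10,-39,10,0,0,0,0,-10,-39,10,0,0,0,0]

```text
t: 2.3
ee_pos: [0.4417, 0.1181, 0.3548]
tool_rot: [-0.312, 3.125, 0.001]
force: [0.7, -0.3, 0.1]
opening: 0.006
finger_force: 0.0
```

Call:
send_rows:
  plan: [20,0,10,0,-5,0,0,15,0,10,0,-5,0,0,10,0,10,0,-5,0,0,0,0,0,0,0,0,0,0,0,0,0,0,0,0]

```text
t: 2.8
ee_pos: [0.4002, 0.1115, 0.3224]
tool_rot: [-0.287, 2.867, 0.038]
force: [0.0, 0.1, 0.3]
opening: 0.006
finger_force: 0.0
```

Run:
```python
from h import *
import cv2
to([-91,0,40])
r=viewer.read_camera('wrist'); cv2.imwrite('pics/w1.png',r['img'][:,:,::-1])
np.set_printoptions(precision=4,suppress=True)
for n in ['wide_case','wide_case_tab_press','wide_case_lid_edge']:
    print(n,[(np.array(d['xyz']),C.T@(np.array(d['xyz'])-O),round(d['conf'],2)) for d in viewer.landmark_of('wrist',n)[:2]])
```

```text
t 2.8 tip in case mm [-88.2   1.4 146.6] flange [-135.2    1.5  322.4] F [0.  0.1 0.3] open 0.01
tool axes in case
 [[-1.   0.   0.3]
 [ 0.   1.  -0. ]
 [-0.3  0.  -1. ]]
tool shift mm [ 30.2  -1.5 102.3]
wide_case [(array([0.5289, 0.1386, 0.0036]), array([-0.0037,  0.0024,  0.0036]), 0.92)]
wide_case_tab_press [(array([0.4444, 0.1216, 0.0293]), array([-0.0899,  0.0026,  0.0293]), 0.58)]
wide_case_lid_edge [(array([0.4735, 0.1205, 0.0448]), array([-0.0616, -0.0043,  0.0448]), 0.92)]
```

View pics/w1.png

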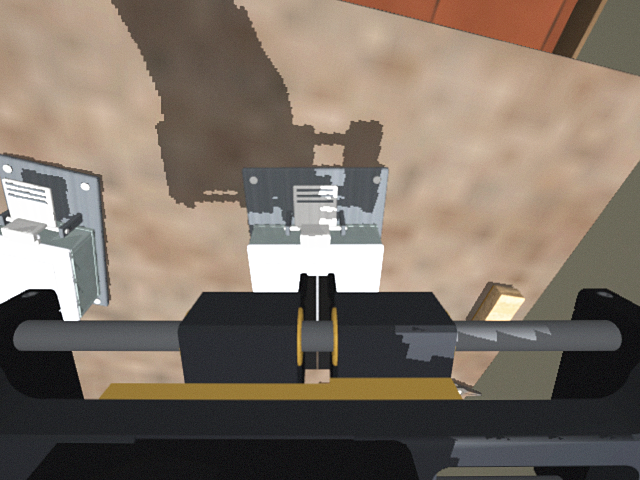

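The tab lies on the tool's centre line at (315,205), and the lid tongue is at (315,232), so the estimate holds. I'll descend to just above the pad next.

Call:
send_rows:
  plan: [5,-0.5,22,0,0,0,0,5,-0.5,22,0,0,0,0,5,-0.5,22,0,0,0,0,5,0,22,0,0,0,0,3,0,14,0,0,0,0]

```text
t: 3.5
ee_pos: [0.4048, 0.1112, 0.2166]
tool_rot: [-0.287, 2.869, 0.036]
force: [-0.9, -0.3, -0.4]
opening: 0.004
finger_force: 0.0
```

```bash
python3 -c "from h import *; to([-84,0,26])"
```

```text
t 3.5 tip in case mm [-84.1   0.1  40.7] flange [-130.7    0.3  216.6] F [-0.9 -0.3 -0.4] open 0.0
tool axes in case
 [[-1.   0.   0.3]
 [ 0.   1.  -0. ]
 [-0.3 -0.  -1. ]]
tool shift mm [ 3.7 -0.1 14.2]
```

Call:
send_rows:
  plan: [0.8,0,3,0,0,0,0,0.8,0,3,0,0,0,0,0.8,0,3,0,0,0,0,0.7,0,2.6,0,0,0,0,0.6,0,2.4,0,0,0,0]

```text
t: 4.0
ee_pos: [0.4055, 0.111, 0.2036]
tool_rot: [-0.286, 2.867, 0.038]
force: [-1.0, -0.1, 3.2]
opening: 0.006
finger_force: 1.3
```

Run:
```python
from h import *
show()
viewer.read_camera('side')
print([(C.T@(np.array(d['xyz'])-O)*1e3,round(d['conf'],2)) for d in viewer.landmark_of('side','wide_case_lid_edge')[:2]])
```

```text
t 4.0 tip in case mm [-83.   -0.1  27.8] flange [-130.1   -0.1  203.6] F [-1.  -0.1  3.2] open 0.01
tool axes in case
 [[-1.   0.   0.3]
 [ 0.   1.  -0. ]
 [-0.3  0.  -1. ]]
[(array([-55.9,   2.3,  46.2]), 0.87)]
```

Call:
send_rows:
  plan: [0.4,0,1.5,0,0,0,0,0.4,0,1.5,0,0,0,0,0.2,0,1,0,0,0,0,0,0,0,0,0,0,0,0,0,0,0,0,0,0]

```text
t: 4.6
ee_pos: [0.4057, 0.1111, 0.2005]
tool_rot: [-0.286, 2.864, 0.038]
force: [-2.3, -1.0, 12.0]
opening: 0.007
finger_force: 6.2
```

Run:
```python
from h import *
show()
viewer.read_camera('side')
print([(C.T@(np.array(d['xyz'])-O)*1e3,round(d['conf'],2)) for d in viewer.landmark_of('side','wide_case_lid_edge')[:2]])
```

```text
t 4.6 tip in case mm [-82.4  -0.1  24.8] flange [-130.     0.   200.5] F [-2.3 -1.  12. ] open 0.01
tool axes in case
 [[-1.   0.   0.3]
 [ 0.   1.  -0. ]
 [-0.3 -0.  -1. ]]
[(array([-37.8,   2.2, 100.1]), 0.59)]
```

Tab force is at the bottom stop and the lid has sprung up. I'll retract along the tool axis and remove the tilt.

Call:
send_rows:
  plan: [0,0,-10,0,0,0,0,0,0,-20,0,0,0,0,0,0,-20,0,0,0,0,0,0,-20,0,0,0,0,0,0,-10,0,0,0,0]

```text
t: 5.2
ee_pos: [0.3845, 0.1067, 0.278]
tool_rot: [-0.286, 2.866, 0.038]
force: [1.2, 0.2, 0.4]
opening: 0.004
finger_force: 0.0
```

Call:
send_rows:
  plan: [0,0,0,0,5,0,0,0,0,0,0,5,0,0,0,0,0,0,5,0,0,0,0,0,0,0,0,0,0,0,0,0,0,0,0]

```text
t: 5.7
ee_pos: [0.3846, 0.1067, 0.2765]
tool_rot: [-0.312, 3.125, 0.0]
force: [-0.6, -0.6, 0.0]
opening: 0.005
finger_force: 0.0
```

Run:
```python
from h import *
import cv2
to([-50,0,97])
r=viewer.read_camera('side'); cv2.imwrite('pics/s2.png',cv2.resize(r['img'][150:350,150:400,::-1],None,fx=3,fy=3))
for n in ['wide_case','wide_case_tab_press','wide_case_lid_edge']:
  print(n,[(C.T@(np.array(d['xyz'])-O)*1e3,round(d['conf'],2)) for d in viewer.landmark_of('side',n)[:2]])
```

```text
t 5.7 tip in case mm [-151.3   -0.1   94.5] flange [-151.4   -0.1  276.5] F [-0.6 -0.6  0. ] open 0.0
tool axes in case
 [[-1.  0.  0.]
 [ 0.  1.  0.]
 [-0.  0. -1.]]
tool shift mm [-101.3    0.3   -2.4]
wide_case [(array([ 2. , -3.2, -2.4]), 0.77), (array([ 62. , 198.3,  -2.1]), 0.16)]
wide_case_tab_press [(array([-89.6,   1.2,  34.1]), 0.58)]
wide_case_lid_edge [(array([-26.1,   2.6, 112.6]), 0.77)]
```

View pics/s2.png

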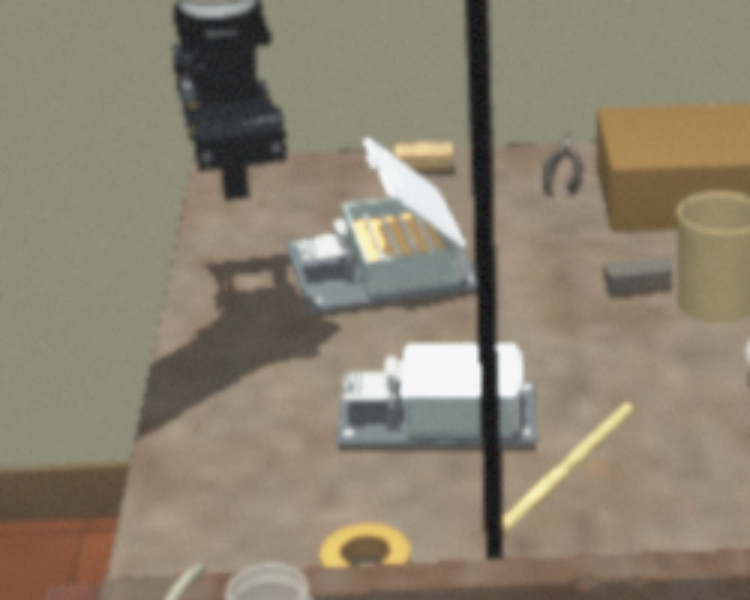

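The lid stands ajar with its edge at crop (372,143), the tab is back up, and the cases have not moved. I'll push the lid back now.

Call:
send_rows:
  plan: [-20,0,0,0,0,0,0,-20,0,0,0,0,0,0,-20,0,0,0,0,0,0,-20,0,0,0,0,0,0,-15,0,0,0,0,0,0]

```text
t: 6.4
ee_pos: [0.4785, 0.1257, 0.2766]
tool_rot: [-0.312, 3.126, 0.0]
force: [-0.4, -0.2, -0.0]
opening: 0.007
finger_force: 0.0
```

Call:
send_rows:
  plan: [-9,0,0,0,0,0,0,-9,0,0,0,0,0,0,-9,0,0,0,0,0,0,-9,0,0,0,0,0,0,-9,0,0,0,0,0,0]

```text
t: 6.9
ee_pos: [0.5221, 0.1344, 0.2766]
tool_rot: [0.312, -3.125, 0.0]
force: [-0.5, 0.2, 0.6]
opening: 0.007
finger_force: 0.2
```

Call:
send_rows:
  plan: [-9,0,0,0,0,0,0,-9,0,0,0,0,0,0,-9,0,0,0,0,0,0,-9,0,0,0,0,0,0,-5,0,0,0,0,0,0]

```text
t: 7.4
ee_pos: [0.5628, 0.1426, 0.2765]
tool_rot: [0.312, -3.126, -0.0]
force: [-0.7, 1.0, 0.7]
opening: 0.006
finger_force: 0.0
```

Run:
```python
from h import *
show()
viewer.read_camera('side')
for n in ['wide_case','wide_case_lid_edge']:
  print(n,[(C.T@(np.array(d['xyz'])-O)*1e3,round(d['conf'],2)) for d in viewer.landmark_of('side',n)[:2]])
```

```text
t 7.4 tip in case mm [30.3 -0.4 94.5] flange [ 30.4  -0.4 276.5] F [-0.7  1.   0.7] open 0.01
tool axes in case
 [[-1.  0. -0.]
 [ 0.  1.  0.]
 [ 0.  0. -1.]]
wide_case [(array([ 3. , -2.7, -0.8]), 0.75), (array([ 61.8, 198.6,  -3. ]), 0.36)]
wide_case_lid_edge [(array([ 45.1,   3.1, 138. ]), 0.51)]
```

Near upright; I'll push another 14 mm, then withdraw slowly.

Call:
send_rows:
  plan: [-4,0,0,0,0,0,0,-4,0,0,0,0,0,0,-3,0,0,0,0,0,0,-3,0,0,0,0,0,0,0,0,0,0,0,0,0]

```text
t: 8.05
ee_pos: [0.576, 0.1453, 0.2765]
tool_rot: [0.312, -3.126, -0.0]
force: [-0.4, 0.1, -0.4]
opening: 0.005
finger_force: 0.0
```

Call:
send_rows:
  plan: [5,0,0,0,0,0,0,10,0,0,0,0,0,0,15,0,0,0,0,0,0,20,0,0,0,0,0,0,20,0,0,0,0,0,0]

```text
t: 8.55
ee_pos: [0.5053, 0.1311, 0.2765]
tool_rot: [0.312, -3.125, 0.001]
force: [0.4, 0.1, 0.3]
opening: 0.007
finger_force: 0.0
```

Call:
send_rows:
  plan: [25,0,0,0,0,0,0,25,0,0,0,0,0,0,25,0,-10,0,0,0,0,20,0,-20,0,0,0,0,0,0,0,0,0,0,0]

```text
t: 9.05
ee_pos: [0.4114, 0.1124, 0.3079]
tool_rot: [-0.313, 3.125, -0.004]
force: [0.2, -0.0, 0.6]
opening: -0.0
finger_force: 0.0
```

Run:
```python
from h import *
import cv2
show()
r=viewer.read_camera('side'); cv2.imwrite('pics/s3.png',cv2.resize(r['img'][150:350,150:400,::-1],None,fx=3,fy=3))
for n in ['wide_case','wide_case_lid_edge','wide_case_tab_press','narrow_case']:
  print(n,[(C.T@(np.array(d['xyz'])-O)*1e3,round(d['conf'],2)) for d in viewer.landmark_of('side',n)[:2]])
```

```text
t 9.05 tip in case mm [-123.9   -0.3  125.9] flange [-124.1    0.1  307.9] F [ 0.2 -0.   0.6] open -0.0
tool axes in case
 [[-1.  0.  0.]
 [ 0.  1. -0.]
 [-0. -0. -1.]]
wide_case [(array([ 2.5, -2.3, -5.4]), 0.82)]
wide_case_lid_edge [(array([ 75.8,   0.5, 132.1]), 0.54)]
wide_case_tab_press [(array([-89.7,   1.9,  33.1]), 0.59)]
narrow_case [(array([  -6.1, -261.8,   -3. ]), 0.75)]
```

View pics/s3.png

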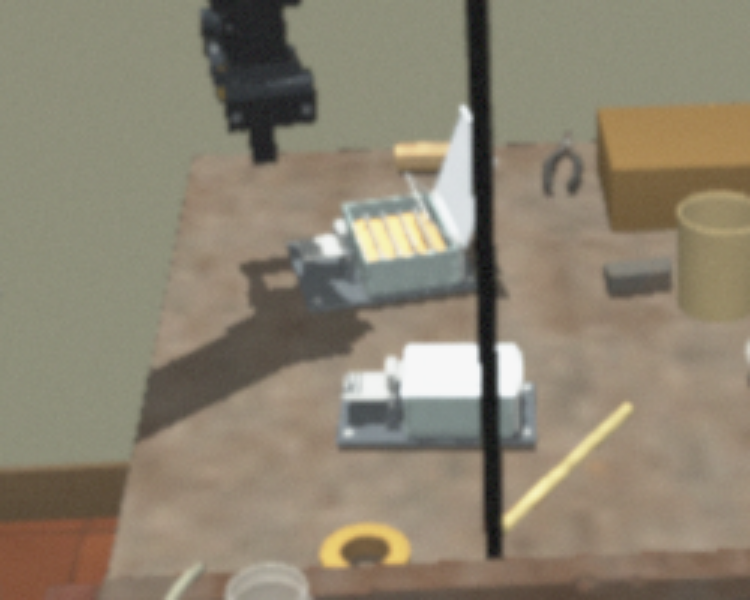

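The lid leans back on its stop with its edge at crop (465,108), the tab is up and the gripper is clear. I'll let it settle briefly and hand in.

Call:
send_rows:
  plan: [0,0,0,0,0,0,0,0,0,0,0,0,0,0,0,0,0,0,0,0,0,0,0,0,0,0,0,0,0,0,0,0,0,0,0]

```text
t: 9.8
ee_pos: [0.4139, 0.1127, 0.3066]
tool_rot: [0.312, -3.125, 0.0]
force: [-0.5, -0.2, 0.1]
opening: 0.003
finger_force: 0.0
```

```bash
python3 -c "from station import job; print(job.close_job())"
```

```text
the job is handed in; nothing more can be done
None
```

I pressed the wide case's tab, the lid sprang up on its own, and I pushed it back onto its stop; the last picture shows the tab back up and the narrow case shut, and the job was handed in at about 10 s with no verdict returned.

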